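# Load the pump knobs evenly on the light carrier

### The job

Load the light white tray for the washer: stand the green-capped and the blue-capped pump knob in it upright, one centred on each of its two round dark marks, either way round. The tray only rests on a narrow plinth, so set the knobs down gently, without dropping them, so that it neither slides nor tips; leave the brown-capped knob alone.

Things in the scene. Friction and masses are not known exactly. Their poses are not given: they have to be found in the camera images.
- green_knob_mid (a point): bell-shaped aluminium pump knob with a green cap on top, standing upright on the table: 70 mm tall, white flange 60 mm wide and 6 mm thick at its foot, straight round body 46 mm wide from 6 to 50 mm up (grip it there, at any yaw), then a dome narrowing to the 36 mm wide cap; about 0.2 kg. This point is on its axis, 35 mm above its underside; z is its axis, up.
- blue_knob_mid (a point): bell-shaped aluminium pump knob with a blue cap on top, standing upright on the table: 70 mm tall, white flange 60 mm wide and 6 mm thick at its foot, straight round body 46 mm wide from 6 to 50 mm up (grip it there, at any yaw), then a dome narrowing to the 36 mm wide cap; about 0.2 kg. This point is on its axis, 35 mm above its underside; z is its axis, up.
- tray: loose white plastic tray, 0.15 kg, 300 x 150 x 18 mm high, walls and floor 4 mm. Origin: centre of its underside; x along the 300 mm side, z up. Two round dark marks, 72 mm wide, on its floor at x = +60 and -60 mm, y = 0. It rests centred on a fixed blue plinth 40 mm high, 100 mm long along the tray's x, 150 mm wide. A knob on a mark is safe; more than 20 mm further out it may tip the tray.
- brown_knob: the same kind of knob with a brown cap, not to be moved. Origin: centre of its underside, z up. The other things on the table (a steel cup 60 mm wide and tall among the knobs; a bottle and small parts towards the edges) are only in the way.
Things that resemble listed ones, but are neither listed nor needed, are in the scene too. What is shaped like the part that bears green_knob_mid but red is not meant. What is shaped like the part that bears blue_knob_mid but orange is not meant.

How it is judged (in metres and radians):
At the end, for the whole second after the job is handed in: Green- and blue-capped knobs stand upright (within 7 degrees) on the tray floor, one on each mark, each within 18 mm of the mark's centre along the tray and across it; the tray is level (within 6 degrees), at rest and within 25 mm of where it started (((x of green_knob_mid in the frame of tray between 0.042 and 0.078 m and y of green_knob_mid in the frame of tray between -0.018 and 0.018 m and z of green_knob_mid in the frame of tray between 0.033 and 0.045 m and angle between each of green_knob_mid, blue_knob_mid's own z axis and vertical below 0.12 rad and x of blue_knob_mid in the frame of tray between -0.078 and -0.042 m and y of blue_knob_mid in the frame of tray between -0.018 and 0.018 m and z of blue_knob_mid in the frame of tray between 0.033 and 0.045 m) or (x of green_knob_mid in the frame of tray between -0.078 and -0.042 m and y of green_knob_mid in the frame of tray between -0.018 and 0.018 m and z of green_knob_mid in the frame of tray between 0.033 and 0.045 m and angle between each of green_knob_mid, blue_knob_mid's own z axis and vertical below 0.12 rad and x of blue_knob_mid in the frame of tray between 0.042 and 0.078 m and y of blue_knob_mid in the frame of tray between -0.018 and 0.018 m and z of blue_knob_mid in the frame of tray between 0.033 and 0.045 m)) and angle between tray's own z axis and vertical below 0.1 rad and distance of tray from where it was at the start of the episode below 0.025 m and linear speed of tray below 0.03 m/s); the robot touches nothing.
It fails at once if the tray tips by more than 10 degrees (angle between tray's own z axis and vertical above 0.175 rad).
It fails at once if the brown-capped knob is moved by more than 20 mm (distance of brown_knob from where it was at the start of the episode above 0.02 m).
It fails at once if a knob is dropped from more than about 2 cm ((contact force between green_knob and anything else below 0.01 N and linear speed of green_knob above 0.65 m/s) or (contact force between blue_knob and anything else below 0.01 N and linear speed of blue_knob above 0.65 m/s)).
It also fails if it takes over 67 s, if anything falls off the work surface, if the arm or the gripper's body presses on something with over 40 N, if the wrist force passes 120 N, or if a joint passes its speed limit or range.

### The arm

A 6-joint arm with a two-finger parallel gripper is mounted at the origin on the work surface. World frame = base frame: x ahead of the robot, y to its left, z up, the work surface at z = 0. Lengths are in mm, angles in rad, forces in N, time in s.
With the tool pointing down it reaches from about 425 to 1125 mm from the base axis. Payload 14.9 kg.
Tool frame: the origin (TCP) lies midway between the tips of the shut fingers; the grasp point (between the pads) lies 19 mm behind it; x points along the fingers, y is the direction in which the jaws open and shut, and the axes are right-handed (so a half turn about x gives the same grasp; the last joint's range is limited). The gripper opens to 91 mm and grips with 3 to 60 N. Pads are 32 mm wide; open, the fingers measure 118 mm over their backs; the gripper's body (76 mm by 178 mm) begins 60 mm behind the grasp point.
Start: joints at [-1.348, 0.379, 1.734, -0, 1.028, -0.033], TCP at [177.108, -677.237, 179.732] pointing down, gripper open.
Joint ranges: [-2.77, 2.77], [-0.74, 2.19], [0, 2.66], [-1.06, 4.2], [0.31, 2.87], [-3.08, 3.08]. Speed limits (rad/s): [1.89, 1.89, 2.39, 3.14, 3.14, 3.14].

### API

Orientations are given as a unit quaternion [x, y, z, w].
In Python, from rig import * gives the robot as it stands. The module is installed in compiled form; this text tells all that it offers.
- The arm moves only by the tool arm_command, never from a script. Its argument "moves" is one flat list of numbers, 7 for each row, row after row: the shift along the tool's x, y, z in mm, then the turn, a rotation vector about the tool's x, y, z in degrees, then the opening, from -1 (shut) to 1 (fully open), so that 0 is half open. In form: [dx, dy, dz, rx, ry, rz, claw, dx, dy, dz, rx, ry, rz, claw, ...]. A call has 1 to 20 rows; each row shifts and turns the commanded pose from where the row before left it, along the tool's axes as they then stand; what a row does not reach is not made up. A row lasts 1/12 s, in which the tool goes at most 41.7 mm and 7.16 degrees, less where a joint would pass 70% of its speed; a pose out of reach is approached as far as the arm can. A call is refused whole if a number of a shift passes 41.7 or a number of a turn 7.16, either way. A call with a gripper value outside its range is refused whole. The fingers move at their own pace and stop on an object; "newtons" is the grip in N (left out, the last holds). Time passes only in rows, so rows that do not move let the fingers close. It gives the time, the measured TCP pose, the force and the opening at its end, in the units of the state.
- read_state(): the state, without advancing time (a new reading comes with each control period).
- get_image(name): name is "scene" or "top" or "wrist"; returns a dict with "image" (384x512x3 uint8, red, green, blue), "z_map" (384x512 float32, mm along the optical axis (not along the pixel's ray), 0 where there is no reading), "fovy" (degrees; the focal length in pixels is half the picture's height over the tangent of half this angle, whatever the lens; pixels are square), "cx", "cy" (the principal point, pixels), "camera_from_world" (4x4, takes a point from world to camera coordinates); the wrist camera has in their place "mount" (4x4, takes a point from camera to tool coordinates, whose origin is the TCP and whose axes are the tool frame's). Camera axes: x right, y up, looking along -z (the intrinsics and any distortion apply to the point x, -y, -z); pixel columns grow to the right and rows downward; lengths in mm; the calibration is good to about 2 mm. The wrist camera is an equidistant fisheye: a pixel r from the principal point sees the ray r / f radians off the axis. A picture is of the moment at which its call begins: read the wrist's pose just before it.
- close_job(): hands the job in, once; it reports no verdict.
The state is a dict: "clock": time; "q": joint angles; "qd": joint speeds; "tau": joint torques, N m; "ee_pos": TCP position; "eef_rot": TCP orientation; "ft_force": force on the tool from outside, world axes, zero at the start; "moment": the same for the moment, N m; "gripper_width": opening from 0.0 (shut) to 1.0 (fully open).
Only numpy, scipy, OpenCV 4.12 (cv2) and the standard library are available. Lean on these libraries where they do the work, as an engineer would, in place of code of your own. Each camera call takes 0.05 s, during which the arm holds its last target.

## Working session

There is one attempt and no reset: what is moved stays moved. The work goes in short steps, Python scripts to look and compute and a tool call to move; the robot and the scene stay as the last step left them, time stands still between calls to the robot, and variables do not carry over. Pictures are saved under pics/ and viewed, and the job is handed in when it is done.

Besides the shell and the picture viewer there is one more tool, called after "Call:" by a JSON object that holds its "api" and its "payload", one argument or row to a line. arm_command: Moves the arm, as the interface text tells. Its arguments: {"type":"object","properties":{"moves":{"type":"array"},"newtons":{"type":"number"}},"required":["moves"]}

```bash
mkdir -p pics
cat > h.py <<'E'
from rig import *
import numpy as np, cv2
def shot(n,f):
    d=get_image(n); cv2.imwrite('pics/'+f+'.png',cv2.cvtColor(d['image'],cv2.COLOR_RGB2BGR)); np.save(f+'.npy',d,allow_pickle=True); return d
def load(f): return np.load(f+'.npy',allow_pickle=True).item()
def foc(d): return d['image'].shape[0]/2/np.tan(np.radians(d['fovy'])/2)
def ray(d,u,v):
    f=foc(d); T=np.linalg.inv(d['camera_from_world'])
    r=T[:3,:3]@np.array([(u-d['cx'])/f,-(v-d['cy'])/f,-1]); return T[:3,3],r
def onz(d,u,v,z):
    o,r=ray(d,u,v); return o+r*(z-o[2])/r[2]
def pts(d):
    f=foc(d); h,w=d['z_map'].shape; u,v=np.meshgrid(np.arange(w),np.arange(h)); Z=d['z_map']
    P=np.stack([(u-d['cx'])/f*Z,-(v-d['cy'])/f*Z,-Z],-1); T=np.linalg.inv(d['camera_from_world'])
    return P@T[:3,:3].T+T[:3,3]
E
python3 - <<'E'
from h import *
for n in('scene','top','wrist'):
    d=shot(n,n+'0'); print(n,{k:d[k] for k in d if k not in('image','z_map')})
print(read_state())
E
```

```text
scene {'fovy': 48.01063403840187, 'cx': 254.9413211599301, 'cy': 197.09223210298782, 'camera_from_world': array([[-2.89620548e-01,  9.57141274e-01, -7.20191605e-04,
         1.95434858e+02],
       [-8.41250176e-01, -2.54194125e-01,  4.77161910e-01,
         3.89975293e+02],
       [ 4.56528290e-01,  1.38801755e-01,  8.78815108e-01,
        -1.13428473e+03],
       [ 0.00000000e+00,  0.00000000e+00,  0.00000000e+00,
         1.00000000e+00]])}
top {'fovy': 56.31221239229524, 'cx': 257.95435714880773, 'cy': 195.0372165209296, 'camera_from_world': array([[ 8.89307838e-03, -9.99943645e-01, -5.79819537e-03,
        -7.33262403e+01],
       [ 9.97527552e-01,  8.46705943e-03,  6.97645394e-02,
        -5.10852423e+02],
       [-6.97115142e-02, -6.40428115e-03,  9.97546635e-01,
        -8.44010113e+02],
       [ 0.00000000e+00,  0.00000000e+00,  0.00000000e+00,
         1.00000000e+00]])}
wrist {'fovy': 65.70646984690485, 'cx': 254.06470662862938, 'cy': 193.241595157299, 'mount': array([[ 8.35489119e-05,  2.93819588e-01, -9.55860891e-01,
        -2.03617849e+02],
       [ 9.99999317e-01,  1.
[... 183 characters left out ...]
  0.00000000e+00,
         1.00000000e+00]])}
{'clock': 0.15, 'q': array([-1.34830610e+00,  3.79290624e-01,  1.73460686e+00, -3.04080288e-05,
        1.02849173e+00, -3.32953678e-02]), 'qd': array([-0.00037894, -0.00046647, -0.00183601,  0.00125623,  0.00032982,
       -0.00074071]), 'tau': array([ 5.96260761e-04, -7.64115858e+01, -4.34655190e+01,  6.50628610e-02,
        4.09730303e-02, -5.83393762e-05]), 'ee_pos': array([ 177.02678827, -676.93155279,  179.2568815 ]), 'eef_rot': array([-0.70129521, -0.09047253,  0.70136674, -0.08991354]), 'ft_force': array([ 0.47680381,  0.44909639, -0.44300395]), 'moment': array([-0.000222  ,  0.01607071,  0.02923352]), 'gripper_width': 0.9995073403477331}
```

View pics/top0.png

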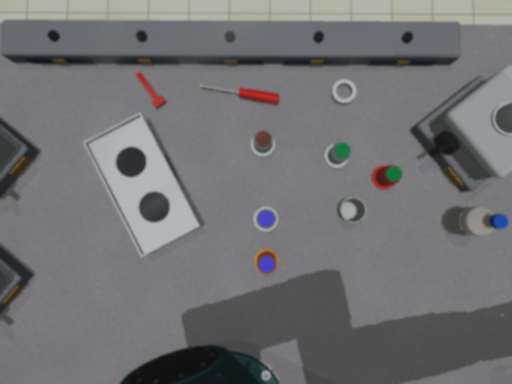

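View pics/scene0.png

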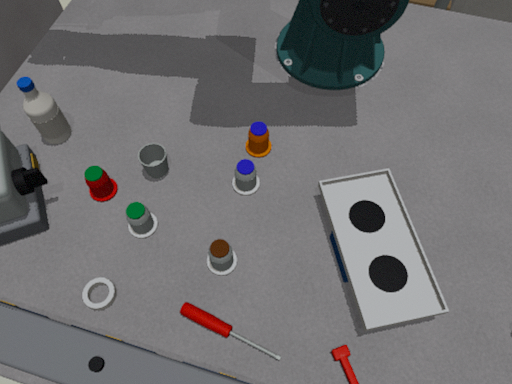

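The white-flanged green knob is at about (340,152) in the top view and the blue one at (265,218). The red and orange look-alikes are at (386,177) and (267,262), brown at (263,142), the cup at (351,210), and the tray marks at (131,161) and (154,207). Next I measure positions.

Run:
```python
from h import *
for n in('top0','scene0'):
    d=load(n); im=d['image']; hsv=cv2.cvtColor(im,cv2.COLOR_RGB2HSV)
    ms={'green':((50,120,50),(80,255,255),70),'blue':((112,150,80),(135,255,255),70),'brown':((5,100,40),(15,230,140),70),'dark':((0,0,0),(180,80,50),44)}
    P=pts(d)
    for k,(lo,hi,z) in ms.items():
        m=cv2.inRange(hsv,lo,hi); c,_=cv2.findContours(m,0,1)
        for q in c:
            a=cv2.contourArea(q)
            if a<60 or a>3000: continue
            (u,v),_=cv2.minEnclosingCircle(q); M=cv2.moments(q); u,v=M['m10']/a,M['m01']/a
            zz=P[int(v),int(u)]
            print(n,k,a,round(u),round(v),onz(d,u,v,z).round(1),zz.round(1))
d=load('top0');P=pts(d);hsv=cv2.cvtColor(d['image'],cv2.COLOR_RGB2HSV)
m=cv2.inRange(hsv,(0,0,200),(180,40,255)); c,_=cv2.findContours(m,0,1)
for q in c:
    if cv2.contourArea(q)>3000: 
        b=cv2.boxPoints(cv2.minAreaRect(q)); print('tray?',[onz(d,u,v,58)[:2].round(1) for u,v in b])
for u,v in((351,210),(386,177),(267,262),(263,147),(264,219),(336,155)):
    print(onz(d,u,v,6).round(1))
```

```text
top0 green 148.0 394 173 [ 559.4 -375.5   70. ] [ 560.7 -374.9   67.6]
top0 green 152.0 342 150 [ 611.6 -259.2   70. ] [ 612.3 -257.3   68.5]
top0 blue 149.5 266 264 [354.4 -89.5  70. ] [356.4 -88.5  70.5]
top0 blue 128.5 266 218 [455.2 -87.   70. ] [456.3 -85.5  72.4]
top0 brown 110.0 263 139 [637.  -79.7  70. ] [638.6 -79.6  68.6]
top0 dark 2024.0 175 365 [122.7 113.9  44. ] [236.3  49.7 330.4]
top0 dark 304.0 15 266 [340.7 488.6  44. ] [339.1 498.8  30.4]
top0 dark 165.5 6 183 [533.7 520.5  44. ] [537.  534.   26.9]
top0 dark 386.5 132 162 [585.8 227.   44. ] [587.1 227.2  44.7]
top0 dark 745.5 440 145 [ 631.3 -494.2   44. ] [ 624.2 -471.8   85.1]
top0 dark 162.0 24 144 [626.2 485.   44. ] [628.4 487.7  42.6]
top0 dark 66.5 332 62 [ 830.6 -244.1   44. ] [ 839.3 -246.3   27.8]
top0 dark 364.0 406 61 [ 832.7 -419.5   44. ] [ 838.  -423.7   33.2]
top0 dark 310.5 275 61 [ 831.1 -107.2   44. ] [ 840.7 -107.5   28.4]
top0 dark 81.5 161 60 [830.8 165.8  44. ] [837.2 169.4  32.2]
top0 dark 81.5 129 61 [830.1 243.   44. ] [835.9 249.1  34. ]
top0 dark 328.5 53 60 [831.3 426.6  44. ] [836.7 433.3  35.3]
scene0 green 221.0 135 210 [ 611.8 -260.4   70. ] [ 611.9 -262.3   69.6]
scene0 green 189.5 93 173 [ 558.9 -375.9   70. ] [ 556.  -378.6   67.8]
scene0 blue 179.0 245 166 [455.6 -87.4  70. ] [455.3 -89.6  70.3]
scene0 blue 158.5 258 128 [354.6 -89.4  70. ] [352.2 -90.7  66.9]
scene0 brown 230.5 219 248 [638.6 -79.7  70. ] [638.6 -79.9  70. ]
scene0 dark 152.0 96 364 [ 885.1 -214.7   44. ] [ 884.6 -210.8   59.2]
scene0 dark 1005.0 388 273 [586.4 229.3  44. ] [586.1 228.2  43.5]
scene0 dark 798.0 367 216 [481.  172.1  44. ] [480.  171.2  41.6]
scene0 dark 636.0 29 198 [ 637.8 -488.6   44. ] [ 638.4 -485.2   50.1]
scene0 dark 2055.0 357 15 [-95.9  46.5  44. ] [234.3  52.5 298.3]
[ 477.8 -294.6    6. ]
[ 559.  -380.6    6. ]
[351.2 -92.    6. ]
[630.7 -80.2   6. ]
[454.2 -84.    6. ]
[ 612.2 -259.2    6. ]
```

```bash
cat >> h.py <<'E'
from scipy.spatial.transform import Rotation as Ro
def delta(x,y,z,s=None):
    s=s or read_state(); R=Ro.from_quat(s['eef_rot']); d=np.array([x,y,z])-s['ee_pos']
    print('ee',s['ee_pos'].round(1),'tool delta',R.inv().apply(d).round(1),'norm',np.linalg.norm(d).round(1))
E
python3 - <<'E'
from h import *
s=read_state(); print(Ro.from_quat(s['eef_rot']).as_matrix().round(4))
delta(611.7,-259.8,160); delta(611.7,-259.8,16)
E
```

```text
[[-2.000e-04  2.530e-01 -9.675e-01]
 [ 8.000e-04 -9.675e-01 -2.530e-01]
 [-1.000e+00 -8.000e-04 -0.000e+00]]
ee [ 177.  -676.9  179.3] tool delta [  19.5 -293.6 -526.1] norm 602.8
ee [ 177.  -676.9  179.3] tool delta [ 163.5 -293.4 -526.1] norm 624.2
```

Run:
```python
from h import *
for n in('top0','scene0'):
    P=pts(load(n)).reshape(-1,3); P=P[load(n)['z_map'].ravel()>0]
    for nm,(a,b,c,e) in {'path':(200,640,-560,-240),'machine':(500,800,-800,-400),'mid':(400,660,-300,300),'bottle':(350,520,-650,-440)}.items():
        k=(P[:,0]>a)&(P[:,0]<b)&(P[:,1]>c)&(P[:,1]<e); print(n,nm,k.sum(),P[k][P[k][:,2].argsort()[-3:]].round() if k.any() else '')
```

```text
top0 path 27426 [[ 454. -547.  171.]
 [ 452. -545.  171.]
 [ 638. -559.  173.]]
top0 machine 14455 [[ 662. -553.  200.]
 [ 652. -553.  201.]
 [ 664. -552.  202.]]
top0 mid 26457 [[ 628.  -71.   73.]
 [ 614. -259.   73.]
 [ 598. -265.   74.]]
top0 bottle 6197 [[ 446. -547.  171.]
 [ 454. -547.  171.]
 [ 452. -545.  171.]]
scene0 path 23768 [[ 454. -539.  172.]
 [ 452. -533.  172.]
 [ 467. -537.  172.]]
scene0 machine 10021 [[ 669. -471.  153.]
 [ 660. -477.  153.]
 [ 672. -467.  153.]]
scene0 mid 34439 [[454. -96.  72.]
 [467. -90.  73.]
 [649. -69.  73.]]
scene0 bottle 5510 [[ 454. -539.  172.]
 [ 452. -533.  172.]
 [ 467. -537.  172.]]
```

Call:
{"api": "arm_command", "payload": {
  "moves": [0, -14.7, -26.3, 0, 0, 0, 1, 0, -14.7, -26.3, 0, 0, 0, 1, 0, -14.7, -26.3, 0, 0, 0, 1, 0, -14.7, -26.3, 0, 0, 0, 1, 0, -14.7, -26.3, 0, 0, 0, 1, 0, -14.7, -26.3, 0, 0, 0, 1, 0, -14.7, -26.3, 0, 0, 0, 1, 0, -14.7, -26.3, 0, 0, 0, 1, 0, -14.7, -26.3, 0, 0, 0, 1, 0, -14.7, -26.3, 0, 0, 0, 1, 0, -14.7, -26.3, 0, 0, 0, 1, 0, -14.7, -26.3, 0, 0, 0, 1, 0, -14.7, -26.3, 0, 0, 0, 1, 0, -14.7, -26.3, 0, 0, 0, 1, 0, -14.7, -26.3, 0, 0, 0, 1, 0, -14.7, -26.3, 0, 0, 0, 1, 0, -14.7, -26.3, 0, 0, 0, 1, 0, -14.7, -26.3, 0, 0, 0, 1, 0, -14.7, -26.3, 0, 0, 0, 1, 0, -14.7, -26.3, 0, 0, 0, 1],
  "newtons": 15
}}

```text
clock: 1.82
ee_pos: [612.4, -258.4, 179.6]
eef_rot: [-0.701, -0.09, 0.701, -0.09]
ft_force: [0.2, -0.2, -0.0]
gripper_width: 1.001
```

Call:
{"api": "arm_command", "payload": {
  "moves": [0, 0, 0, 0, 0, 0, 1, 0, 0, 0, 0, 0, 0, 1]
}}

```text
clock: 1.98
ee_pos: [612.1, -258.6, 179.4]
eef_rot: [-0.701, -0.091, 0.701, -0.091]
ft_force: [0.4, 0.0, -1.2]
gripper_width: 0.997
```

Run:
```python
from h import *
s=read_state(); print(s['clock'],Ro.from_quat(s['eef_rot']).as_matrix().round(4)); delta(611.7,-259.8,17)
shot('wrist','w1')
```

```text
1.9833 [[-5.000e-04  2.550e-01 -9.669e-01]
 [ 2.000e-04 -9.669e-01 -2.550e-01]
 [-1.000e+00 -3.000e-04  5.000e-04]]
ee [ 612.1 -258.6  179.4] tool delta [162.4   1.1   0.6] norm 162.4
```

View pics/w1.png

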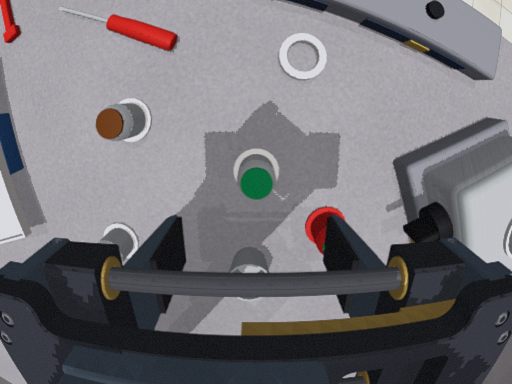

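The green knob sits centred between the fingers, with its cap at (257,183). The red look-alike is clear to the side. I'm descending.

Call:
{"api": "arm_command", "payload": {
  "moves": [14, 0.5, 0.3, 0, 0, 0, 1, 14, 0.5, 0.3, 0, 0, 0, 1, 14, 0, 0, 0, 0, 0, 1, 14, 0, 0, 0, 0, 0, 1, 14, 0, 0, 0, 0, 0, 1, 14, 0, 0, 0, 0, 0, 1, 14, 0, 0, 0, 0, 0, 1, 14, 0, 0, 0, 0, 0, 1, 14, 0, 0, 0, 0, 0, 1, 14, 0, 0, 0, 0, 0, 1, 11, 0, 0, 0, 0, 0, 1, 8, 0, 0, 0, 0, 0, 1, 3, 0, 0, 0, 0, 0, 1, 0, 0, 0, 0, 0, 0, 1]
}}

```text
clock: 3.2
ee_pos: [611.0, -260.7, 17.0]
eef_rot: [-0.701, -0.09, 0.702, -0.09]
ft_force: [-0.4, -0.1, 0.9]
gripper_width: 0.997
```

Call:
{"api": "arm_command", "payload": {
  "moves": [0, 0, 0, 0, 0, 0, 0.3, 0, 0, 0, 0, 0, 0, 0.2, 0, 0, 0, 0, 0, 0, 0.1, 0, 0, 0, 0, 0, 0, 0.05, 0, 0, 0, 0, 0, 0, 0, 0, 0, 0, 0, 0, 0, -0.1, 0, 0, 0, 0, 0, 0, -0.2, 0, 0, 0, 0, 0, 0, -0.3, 0, 0, 0, 0, 0, 0, -0.3, 0, 0, 0, 0, 0, 0, -0.3],
  "newtons": 15
}}

```text
clock: 4.03
ee_pos: [611.3, -260.9, 17.7]
eef_rot: [0.701, 0.09, -0.701, 0.09]
ft_force: [0.4, -0.4, 0.3]
gripper_width: 0.471
```

Call:
{"api": "arm_command", "payload": {
  "moves": [0, 0, 0, 0, 0, 0, -1, 0, 0, 0, 0, 0, 0, -1, -3, 0, 0, 0, 0, 0, -1, -7, 0, 0, 0, 0, 0, -1, -12, 0, 0, 0, 0, 0, -1, -14, 0, 0, 0, 0, 0, -1, -14, 0, 0, 0, 0, 0, -1, -14, 0, 0, 0, 0, 0, -1, -14, 0, 0, 0, 0, 0, -1, -14, 0, 0, 0, 0, 0, -1, -14, 0, 0, 0, 0, 0, -1, -12, 0, 0, 0, 0, 0, -1, -7, 0, 0, 0, 0, 0, -1, -3, 0, 0, 0, 0, 0, -1, 0, 0, 0, 0, 0, 0, -1],
  "newtons": 20
}}

```text
clock: 5.28
ee_pos: [611.5, -260.9, 146.4]
eef_rot: [0.702, 0.09, -0.701, 0.09]
ft_force: [0.0, -0.2, -1.9]
gripper_width: 0.47
```

Run:
```python
from h import *
print(read_state()['gripper_width']); delta(586.1,228,146); delta(480.7,172,146)
shot('wrist','w2');shot('scene','s2')
```

```text
0.46963553783129147
ee [ 611.5 -260.9  146.4] tool delta [ 2.000e-01 -4.795e+02 -9.910e+01] norm 489.6
ee [ 611.5 -260.9  146.4] tool delta [ 1.00e-01 -4.52e+02  1.70e+01] norm 452.3
```

View pics/w2.png

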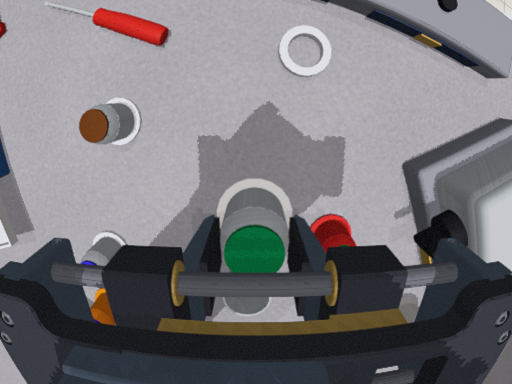

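View pics/s2.png

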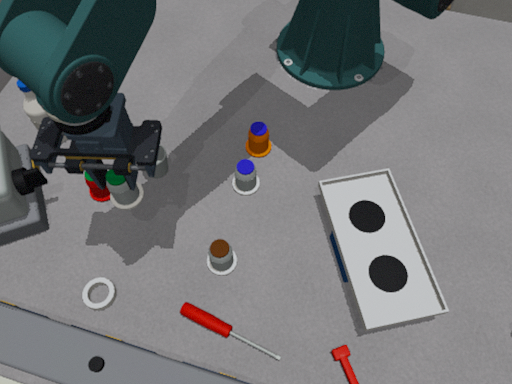

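The green knob is held upright, centred at about (255,240), and clear of the table. Next I carry it to the far mark.

Call:
{"api": "arm_command", "payload": {
  "moves": [0, -10, -2.1, 0, 0, 0, -1, 0, -20, -4.1, 0, 0, 0, -1, 0, -28, -5.8, 0, 0, 0, -1, 0, -28, -5.8, 0, 0, 0, -1, 0, -28, -5.8, 0, 0, 0, -1, 0, -28, -5.8, 0, 0, 0, -1, 0, -28, -5.8, 0, 0, 0, -1, 0, -28, -5.8, 0, 0, 0, -1, 0, -28, -5.8, 0, 0, 0, -1, 0, -28, -5.8, 0, 0, 0, -1, 0, -28, -5.8, 0, 0, 0, -1, 0, -28, -5.8, 0, 0, 0, -1, 0, -28, -5.8, 0, 0, 0, -1, 0, -28, -5.8, 0, 0, 0, -1, 0, -28, -5.8, 0, 0, 0, -1, 0, -28, -5.8, 0, 0, 0, -1, 0, -28, -5.8, 0, 0, 0, -1, 0, -20, -4.1, 0, 0, 0, -1, 0, -10, -2.1, 0, 0, 0, -1, 0, 0, 0, 0, 0, 0, -1]
}}

```text
clock: 7.05
ee_pos: [585.2, 230.5, 145.1]
eef_rot: [-0.701, -0.091, 0.702, -0.091]
ft_force: [-0.4, 1.1, -1.2]
gripper_width: 0.473
```

Call:
{"api": "arm_command", "payload": {
  "moves": [0, 0, 0, 0, 0, 0, -1, 0, 0, 0, 0, 0, 0, -1]
}}

```text
clock: 7.22
ee_pos: [585.7, 227.8, 145.4]
eef_rot: [-0.701, -0.09, 0.702, -0.09]
ft_force: [-0.2, -0.1, -2.1]
gripper_width: 0.473
```

Run:
```python
from h import *
print(read_state()['gripper_width']); delta(586.1,228,61.5)
d=shot('wrist','w3');shot('scene','s3')
```

```text
0.4734244037797361
ee [585.7 227.8 145.4] tool delta [83.9 -0.1 -0.5] norm 83.9
```

View pics/w3.png

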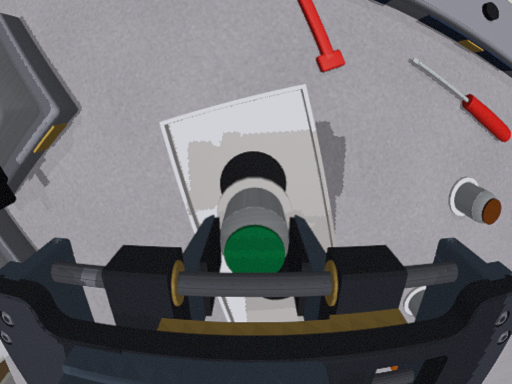

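View pics/s3.png

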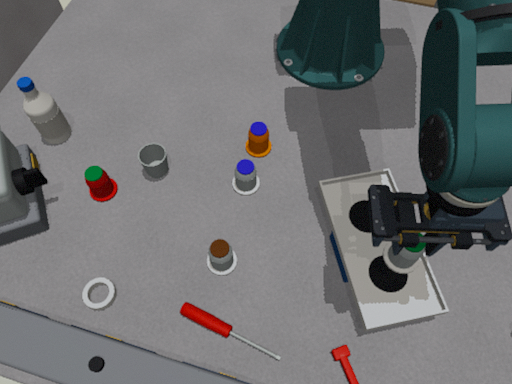

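The knob is over the far mark. I'm lowering quickly to about 6 mm above it, then in small steps.

Call:
{"api": "arm_command", "payload": {
  "moves": [5, 0, 0, 0, 0, 0, -1, 9, 0, 0, 0, 0, 0, -1, 10, 0, 0, 0, 0, 0, -1, 10, 0, 0, 0, 0, 0, -1, 10, 0, 0, 0, 0, 0, -1, 10, 0, 0, 0, 0, 0, -1, 9, 0, 0, 0, 0, 0, -1, 6, 0, 0, 0, 0, 0, -1, 4, 0, 0, 0, 0, 0, -1, 3, 0, 0, 0, 0, 0, -1, 2, 0, 0, 0, 0, 0, -1, 0, 0, 0, 0, 0, 0, -1, 0, 0, 0, 0, 0, 0, -1]
}}

```text
clock: 8.4
ee_pos: [586.2, 228.8, 68.0]
eef_rot: [0.701, 0.09, -0.701, 0.09]
ft_force: [0.3, 1.0, -2.7]
gripper_width: 0.469
```

Call:
{"api": "arm_command", "payload": {
  "moves": [1, 0, 0, 0, 0, 0, -1, 1, 0, 0, 0, 0, 0, -1, 0, 0, 0, 0, 0, 0, -1, 0, 0, 0, 0, 0, 0, -1]
}}

```text
clock: 8.73
ee_pos: [586.0, 228.7, 65.8]
eef_rot: [0.701, 0.09, -0.701, 0.09]
ft_force: [0.2, -0.0, -2.3]
gripper_width: 0.468
```

Run:
```python
from h import *
s=read_state();print(s['ft_force'],s['ee_pos'])
d=shot('wrist','w4');shot('scene','s4')
```

```text
[ 0.16914075 -0.03668293 -2.32674734] [586.02140617 228.70494013  65.79192823]
```

View pics/w4.png

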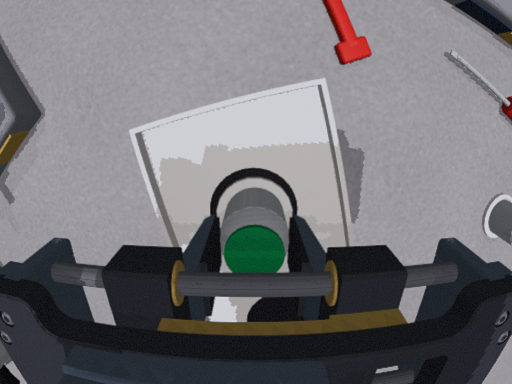

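The flange is concentric with the mark at about (254,210) and still some 4 mm up. I'm lowering in small steps and watching the force.

Call:
{"api": "arm_command", "payload": {
  "moves": [1, 0, 0, 0, 0, 0, -1, 1, 0, 0, 0, 0, 0, -1, 0.5, 0, 0, 0, 0, 0, -1, 0, 0, 0, 0, 0, 0, -1, 0, 0, 0, 0, 0, 0, -1]
}}

```text
clock: 9.25
ee_pos: [586.0, 228.7, 63.2]
eef_rot: [-0.701, -0.09, 0.701, -0.09]
ft_force: [0.0, -0.1, -2.2]
gripper_width: 0.471
```

Call:
{"api": "arm_command", "payload": {
  "moves": [0.5, 0, 0, 0, 0, 0, -1, 0.5, 0, 0, 0, 0, 0, -1, 0, 0, 0, 0, 0, 0, -1, 0, 0, 0, 0, 0, 0, -1]
}}

```text
clock: 9.58
ee_pos: [586.0, 228.7, 62.2]
eef_rot: [-0.701, -0.09, 0.701, -0.09]
ft_force: [0.4, -0.8, -1.4]
gripper_width: 0.471
```

Call:
{"api": "arm_command", "payload": {
  "moves": [0.5, 0, 0, 0, 0, 0, -1, 0, 0, 0, 0, 0, 0, -1, 0, 0, 0, 0, 0, 0, -1]
}}

```text
clock: 9.83
ee_pos: [586.0, 228.7, 61.8]
eef_rot: [0.701, 0.09, -0.701, 0.09]
ft_force: [0.4, -0.1, -2.1]
gripper_width: 0.472
```

Call:
{"api": "arm_command", "payload": {
  "moves": [0.5, 0, 0, 0, 0, 0, -1, 0, 0, 0, 0, 0, 0, -1, 0, 0, 0, 0, 0, 0, -1]
}}

```text
clock: 10.08
ee_pos: [586.3, 228.8, 61.6]
eef_rot: [0.702, 0.09, -0.701, 0.09]
ft_force: [-0.5, 0.6, 4.0]
gripper_width: 0.471
```

Contact shows as a force step of about 6 N, so I'm backing off 0.4 mm and opening slowly.

Call:
{"api": "arm_command", "payload": {
  "moves": [-0.4, 0, 0, 0, 0, 0, -1, 0, 0, 0, 0, 0, 0, -1, 0, 0, 0, 0, 0, 0, -0.02, 0, 0, 0, 0, 0, 0, 0.02, 0, 0, 0, 0, 0, 0, 0.05, 0, 0, 0, 0, 0, 0, 0.1, 0, 0, 0, 0, 0, 0, 0.2, 0, 0, 0, 0, 0, 0, 0.3, 0, 0, 0, 0, 0, 0, 0.4, 0, 0, 0, 0, 0, 0, 0.5, 0, 0, 0, 0, 0, 0, 0.6, 0, 0, 0, 0, 0, 0, 0.6, 0, 0, 0, 0, 0, 0, 0.6]
}}

```text
clock: 11.17
ee_pos: [586.0, 228.7, 61.6]
eef_rot: [-0.701, -0.09, 0.701, -0.09]
ft_force: [0.5, 1.0, -0.5]
gripper_width: 0.798
```

Call:
{"api": "arm_command", "payload": {
  "moves": [-3, 0, 0, 0, 0, 0, 0.6, -6, 0, 0, 0, 0, 0, 0.6, -10, 0, 0, 0, 0, 0, 0.6, -12, 0, 0, 0, 0, 0, 0.6, -12, 0, 0, 0, 0, 0, 0.6, -14, 0, 0, 0, 0, 0, 0.6, -14, 0, 0, 0, 0, 0, 0.6, -14, 0, 0, 0, 0, 0, 0.8, -14, 0, 0, 0, 0, 0, 1, -8, 0, 0, 0, 0, 0, 1, 0, 0, 0, 0, 0, 0, 1]
}}

```text
clock: 12.08
ee_pos: [587.1, 229.1, 171.1]
eef_rot: [0.702, 0.09, -0.7, 0.09]
ft_force: [1.0, 0.1, -0.5]
gripper_width: 0.997
```

Run:
```python
from h import *
d=shot('wrist','w5');shot('scene','s5')
s=read_state();print(s['ft_force'],s['ee_pos'],s['gripper_width'])
delta(455.4,-87.2,170)
```

```text
[ 0.09880404  0.7191529  -0.51570797] [585.93676513 228.67509378 168.66776085] 1.0004261112113304
ee [585.9 228.7 168.7] tool delta [ -1.4 272.6 206.2] norm 341.8
```

View pics/w5.png

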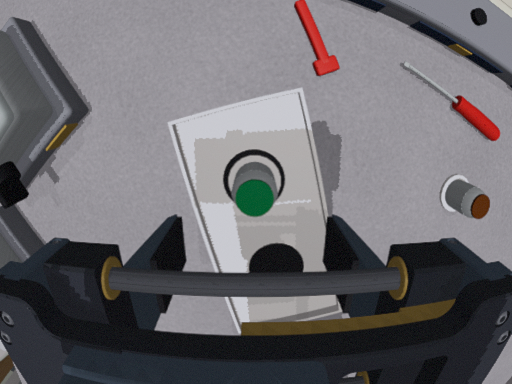

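The green knob stands centred on the mark at (254,180) and the tray is level. Next, the blue knob.

Call:
{"api": "arm_command", "payload": {
  "moves": [0, 8, 6, 0, 0, 0, 1, 0, 17, 12.9, 0, 0, 0, 1, 0, 17, 12.9, 0, 0, 0, 1, 0, 17, 12.9, 0, 0, 0, 1, 0, 17, 12.9, 0, 0, 0, 1, 0, 17, 12.9, 0, 0, 0, 1, 0, 17, 12.9, 0, 0, 0, 1, 0, 17, 12.9, 0, 0, 0, 1, 0, 17, 12.9, 0, 0, 0, 1, 0, 17, 12.9, 0, 0, 0, 1, 0, 17, 12.9, 0, 0, 0, 1, 0, 17, 12.9, 0, 0, 0, 1, 0, 17, 12.9, 0, 0, 0, 1, 0, 17, 12.9, 0, 0, 0, 1, 0, 17, 12.9, 0, 0, 0, 1, 0, 17, 12.9, 0, 0, 0, 1, 0, 9.6, 6.7, 0, 0, 0, 1, 0, 0, 0, 0, 0, 0, 1, 0, 0, 0, 0, 0, 0, 1]
}}

```text
clock: 13.77
ee_pos: [454.7, -87.5, 168.0]
eef_rot: [-0.701, -0.09, 0.702, -0.09]
ft_force: [0.7, 0.1, 0.8]
gripper_width: 1.0
```

Run:
```python
from h import *
delta(455.4,-87.2,17);print(read_state()['q'].round(2))
d=shot('wrist','w6');shot('top','t6')
```

```text
ee [454.7 -87.5 168. ] tool delta [151.   -0.   -0.9] norm 151.0
[-0.24  0.01  2.21  0.    0.92  1.08]
```

View pics/w6.png

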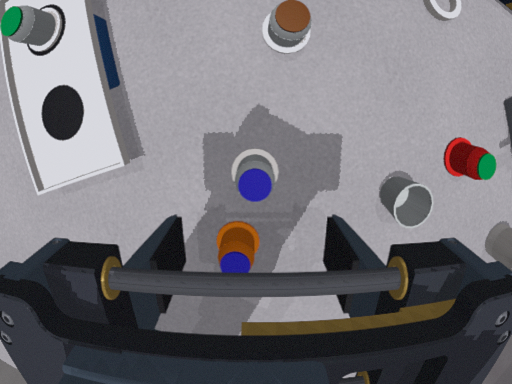

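The blue knob is centred between the fingers at (255,185). The orange look-alike stays behind, below the palm height. I'm descending.

Call:
{"api": "arm_command", "payload": {
  "moves": [10, 0, -0.9, 0, 0, 0, 1, 12, 0, 0, 0, 0, 0, 1, 12, 0, 0, 0, 0, 0, 1, 12, 0, 0, 0, 0, 0, 1, 12, 0, 0, 0, 0, 0, 1, 12, 0, 0, 0, 0, 0, 1, 12, 0, 0, 0, 0, 0, 1, 12, 0, 0, 0, 0, 0, 1, 12, 0, 0, 0, 0, 0, 1, 12, 0, 0, 0, 0, 0, 1, 12, 0, 0, 0, 0, 0, 1, 10, 0, 0, 0, 0, 0, 1, 7, 0, 0, 0, 0, 0, 1, 4, 0, 0, 0, 0, 0, 1, 0, 0, 0, 0, 0, 0, 1, 0, 0, 0, 0, 0, 0, 1]
}}

```text
clock: 15.2
ee_pos: [456.5, -86.9, 17.7]
eef_rot: [-0.701, -0.09, 0.701, -0.09]
ft_force: [0.9, 0.6, -0.5]
gripper_width: 0.999
```

Call:
{"api": "arm_command", "payload": {
  "moves": [0, 0, 0, 0, 0, 0, 0.3, 0, 0, 0, 0, 0, 0, 0.2, 0, 0, 0, 0, 0, 0, 0.1, 0, 0, 0, 0, 0, 0, 0.05, 0, 0, 0, 0, 0, 0, 0, 0, 0, 0, 0, 0, 0, -0.1, 0, 0, 0, 0, 0, 0, -0.2, 0, 0, 0, 0, 0, 0, -0.3, 0, 0, 0, 0, 0, 0, -1, 0, 0, 0, 0, 0, 0, -1, 0, 0, 0, 0, 0, 0, -1],
  "newtons": 20
}}

```text
clock: 16.12
ee_pos: [456.3, -87.0, 17.6]
eef_rot: [-0.701, -0.09, 0.701, -0.09]
ft_force: [0.1, -0.3, -1.3]
gripper_width: 0.467
```

Call:
{"api": "arm_command", "payload": {
  "moves": [-3, 0, 0, 0, 0, 0, -1, -7, 0, 0, 0, 0, 0, -1, -12, 0, 0, 0, 0, 0, -1, -14, 0, 0, 0, 0, 0, -1, -14, 0, 0, 0, 0, 0, -1, -14, 0, 0, 0, 0, 0, -1, -14, 0, 0, 0, 0, 0, -1, -14, 0, 0, 0, 0, 0, -1, -14, 0, 0, 0, 0, 0, -1, -12, 0, 0, 0, 0, 0, -1, -7, 0, 0, 0, 0, 0, -1, -3, 0, 0, 0, 0, 0, -1, 0, 0, 0, 0, 0, 0, -1, 0, 0, 0, 0, 0, 0, -1]
}}

```text
clock: 17.28
ee_pos: [456.1, -86.9, 145.3]
eef_rot: [-0.701, -0.09, 0.701, -0.09]
ft_force: [0.7, 0.6, -1.5]
gripper_width: 0.473
```

Run:
```python
from h import *
delta(480.7,172,145);print(read_state()['q'].round(2))
d=shot('wrist','w7')
for n in('top','scene'):
    d=shot(n,n[0]+'7'); hsv=cv2.cvtColor(d['image'],cv2.COLOR_RGB2HSV)
    for k,lo,hi,z in(('mark',(0,0,0),(180,80,50),44),('green',(50,120,50),(80,255,255),114)):
        c,_=cv2.findContours(cv2.inRange(hsv,lo,hi),0,1)
        for q in c:
            a=cv2.contourArea(q)
            if 60<a<1200:
                M=cv2.moments(q);p=onz(d,M['m10']/a,M['m01']/a,z)
                if 420<p[0]<660 and 100<p[1]<300: print(n,k,a,p.round(1))
```

```text
ee [456.1 -86.9 145.3] tool delta [   0.3 -244.3  -89.3] norm 260.1
[-0.24  0.05  2.22  0.    0.87  1.08]
top green 149.5 [585.5 227.9 114. ]
scene mark 89.5 [601.9 226.   44. ]
scene mark 804.5 [480.8 172.2  44. ]
scene green 296.0 [586.8 228.1 114. ]
```

View pics/w7.png

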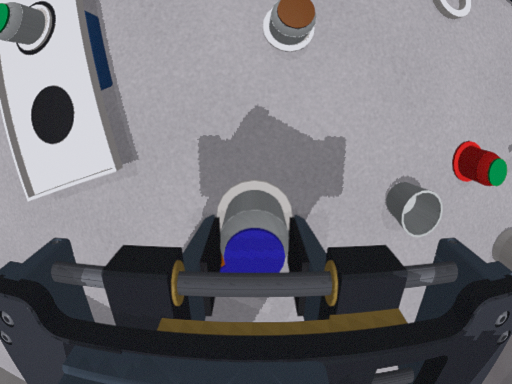

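View pics/s7.png

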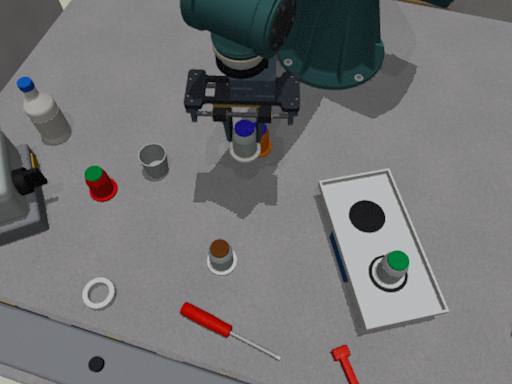

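The blue knob is held upright and the tray has not moved. I'm carrying it to the near mark.

Call:
{"api": "arm_command", "payload": {
  "moves": [0, -9, -3.3, 0, 0, 0, -1, 0, -17, -6.2, 0, 0, 0, -1, 0, -17, -6.2, 0, 0, 0, -1, 0, -17, -6.2, 0, 0, 0, -1, 0, -17, -6.2, 0, 0, 0, -1, 0, -17, -6.2, 0, 0, 0, -1, 0, -17, -6.2, 0, 0, 0, -1, 0, -17, -6.2, 0, 0, 0, -1, 0, -17, -6.2, 0, 0, 0, -1, 0, -17, -6.2, 0, 0, 0, -1, 0, -17, -6.2, 0, 0, 0, -1, 0, -17, -6.2, 0, 0, 0, -1, 0, -17, -6.2, 0, 0, 0, -1, 0, -17, -6.2, 0, 0, 0, -1, 0, -14.3, -5.4, 0, 0, 0, -1, 0, 0, 0, 0, 0, 0, -1, 0, 0, 0, 0, 0, 0, -1, 0, 0, 0, 0, 0, 0, -1]
}}

```text
clock: 18.93
ee_pos: [480.5, 171.8, 145.3]
eef_rot: [-0.701, -0.09, 0.702, -0.09]
ft_force: [0.3, 0.1, -1.9]
gripper_width: 0.469
```

Call:
{"api": "arm_command", "payload": {
  "moves": [5, 0, 0, 0, 0, 0, -1, 9, 0, 0, 0, 0, 0, -1, 10, 0, 0, 0, 0, 0, -1, 10, 0, 0, 0, 0, 0, -1, 10, 0, 0, 0, 0, 0, -1, 10, 0, 0, 0, 0, 0, -1, 9, 0, 0, 0, 0, 0, -1, 6, 0, 0, 0, 0, 0, -1, 4, 0, 0, 0, 0, 0, -1, 3, 0, 0, 0, 0, 0, -1, 2, 0, 0, 0, 0, 0, -1, 0, 0, 0, 0, 0, 0, -1, 0, 0, 0, 0, 0, 0, -1]
}}

```text
clock: 20.02
ee_pos: [481.1, 172.0, 67.9]
eef_rot: [0.701, 0.09, -0.701, 0.09]
ft_force: [-0.0, 0.6, -2.2]
gripper_width: 0.471
```

Run:
```python
from h import *
delta(480.7,172,61.7)
d=shot('wrist','w8');shot('scene','s8')
```

```text
ee [481.1 172.   67.9] tool delta [ 6.2 -0.1  0.4] norm 6.2
```

View pics/w8.png

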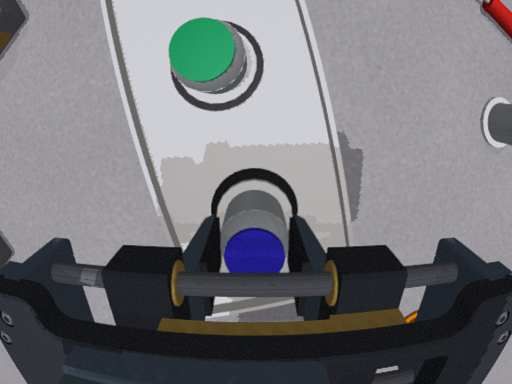

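The blue knob is concentric with the near mark at about (254,210), 6 mm up. I'm lowering it.

Call:
{"api": "arm_command", "payload": {
  "moves": [1, 0, 0, 0, 0, 0, -1, 1, 0, 0, 0, 0, 0, -1, 1, 0, 0, 0, 0, 0, -1, 1, 0, 0, 0, 0, 0, -1, 0.5, 0, 0, 0, 0, 0, -1, 0.5, 0, 0, 0, 0, 0, -1, 0, 0, 0, 0, 0, 0, -1, 0, 0, 0, 0, 0, 0, -1]
}}

```text
clock: 20.78
ee_pos: [480.9, 172.0, 62.6]
eef_rot: [-0.701, -0.09, 0.701, -0.09]
ft_force: [0.0, 0.4, -1.4]
gripper_width: 0.473
```

Call:
{"api": "arm_command", "payload": {
  "moves": [0.5, 0, 0, 0, 0, 0, -1, 0, 0, 0, 0, 0, 0, -1, 0, 0, 0, 0, 0, 0, -1]
}}

```text
clock: 21.03
ee_pos: [480.9, 172.0, 62.1]
eef_rot: [0.701, 0.09, -0.701, 0.09]
ft_force: [0.7, -0.7, -2.0]
gripper_width: 0.471
```

Call:
{"api": "arm_command", "payload": {
  "moves": [0.5, 0, 0, 0, 0, 0, -1, 0, 0, 0, 0, 0, 0, -1, 0, 0, 0, 0, 0, 0, -1]
}}

```text
clock: 21.28
ee_pos: [481.0, 172.0, 61.6]
eef_rot: [0.701, 0.09, -0.701, 0.09]
ft_force: [-0.9, -0.2, -1.5]
gripper_width: 0.473
```

Call:
{"api": "arm_command", "payload": {
  "moves": [0.4, 0, 0, 0, 0, 0, -1, 0, 0, 0, 0, 0, 0, -1, 0, 0, 0, 0, 0, 0, -1]
}}

```text
clock: 21.53
ee_pos: [481.0, 172.0, 61.5]
eef_rot: [-0.701, -0.09, 0.701, -0.09]
ft_force: [-2.1, -0.7, 4.8]
gripper_width: 0.475
```

Contact at about 6 N. I'm backing off 0.3 mm and releasing slowly.

Call:
{"api": "arm_command", "payload": {
  "moves": [-0.3, 0, 0, 0, 0, 0, -1, 0, 0, 0, 0, 0, 0, -1, 0, 0, 0, 0, 0, 0, -0.02, 0, 0, 0, 0, 0, 0, 0.02, 0, 0, 0, 0, 0, 0, 0.05, 0, 0, 0, 0, 0, 0, 0.1, 0, 0, 0, 0, 0, 0, 0.2, 0, 0, 0, 0, 0, 0, 0.3, 0, 0, 0, 0, 0, 0, 0.4, 0, 0, 0, 0, 0, 0, 0.5, 0, 0, 0, 0, 0, 0, 0.6, 0, 0, 0, 0, 0, 0, 0.6, 0, 0, 0, 0, 0, 0, 0.6]
}}

```text
clock: 22.62
ee_pos: [481.0, 172.0, 61.6]
eef_rot: [0.701, 0.09, -0.701, 0.09]
ft_force: [0.7, 1.0, 0.2]
gripper_width: 0.797
```

Call:
{"api": "arm_command", "payload": {
  "moves": [-3, 0, 0, 0, 0, 0, 0.6, -6, 0, 0, 0, 0, 0, 0.6, -10, 0, 0, 0, 0, 0, 0.6, -12, 0, 0, 0, 0, 0, 0.6, -12, 0, 0, 0, 0, 0, 0.6, -14, 0, 0, 0, 0, 0, 0.6, -14, 0, 0, 0, 0, 0, 0.6, -14, 0, 0, 0, 0, 0, 0.6, -14, 0, 0, 0, 0, 0, 0.6, -14, 0, 0, 0, 0, 0, 0.6, -14, 0, 0, 0, 0, 0, 0.6, -8, 0, 0, 0, 0, 0, 0.6, 0, 0, 0, 0, 0, 0, 0.6]
}}

```text
clock: 23.7
ee_pos: [482.0, 172.3, 199.1]
eef_rot: [0.703, 0.09, -0.7, 0.09]
ft_force: [0.1, 0.6, -0.6]
gripper_width: 0.798
```

Call:
{"api": "arm_command", "payload": {
  "moves": [0, 14, 0, 0, 0, 0, 0.6, 0, 20, 0, 0, 0, 0, 0.6, 0, 20, 0, 0, 0, 0, 0.6, 0, 20, 0, 0, 0, 0, 0.6, 0, 20, 0, 0, 0, 0, 0.6, 0, 20, 0, 0, 0, 0, 0.6, 0, 20, 0, 0, 0, 0, 0.6, 0, 20, 0, 0, 0, 0, 0.6, 0, 20, 0, 0, 0, 0, 0.6, 0, 20, 0, 0, 0, 0, 0.6, 0, 20, 0, 0, 0, 0, 0.6, 0, 0, 0, 0, 0, 0, 0.6]
}}

```text
clock: 24.7
ee_pos: [535.5, -37.4, 196.2]
eef_rot: [-0.701, -0.089, 0.701, -0.09]
ft_force: [-0.9, 0.9, -0.2]
gripper_width: 0.799
```

Run:
```python
from h import *
for n in('top','scene'):
    d=shot(n,n[0]+'9'); hsv=cv2.cvtColor(d['image'],cv2.COLOR_RGB2HSV); P=pts(d)
    for k,lo,hi,z in(('green',(50,120,50),(80,255,255),114),('blue',(112,150,80),(135,255,255),114),('brown',(5,100,40),(15,230,140),70)):
        c,_=cv2.findContours(cv2.inRange(hsv,lo,hi),0,1)
        for q in c:
            a=cv2.contourArea(q)
            if 60<a<1200:
                M=cv2.moments(q);u,v=M['m10']/a,M['m01']/a
                print(n,k,onz(d,u,v,z).round(1),P[int(v),int(u)].round(1))
    m=cv2.inRange(hsv,(0,0,170),(180,40,255)); k=(m>0)&(P[...,2]>40)&(P[...,2]<64)&(P[...,0]>400)&(P[...,0]<680)&(P[...,1]>80)&(P[...,1]<320)
    Q=P[k]; c=Q.mean(0); nrm=np.linalg.svd(Q-c)[2][2]; print('tray tilt deg',np.degrees(np.arccos(abs(nrm[2]))))
print(read_state()['clock'])
```

```text
top green [ 553.5 -359.   114. ] [ 560.4 -374.1   69.8]
top green [585.4 228.  114. ] [586.7 228.8 113. ]
tray tilt deg 0.8715003960115976
scene green [586.9 228.  114. ] [586.6 226.8 112.8]
scene green [ 579.4 -349.4  114. ] [ 556.8 -377.7   69.4]
scene blue [480.7 171.2 114. ] [480.6 169.8 113.1]
scene brown [638.4 -79.2  70. ] [637.9 -80.3  67.9]
tray tilt deg 0.18225209849185683
24.8
```

View pics/t9.png

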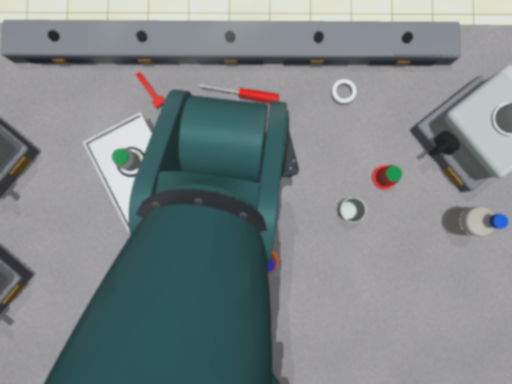

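View pics/s9.png

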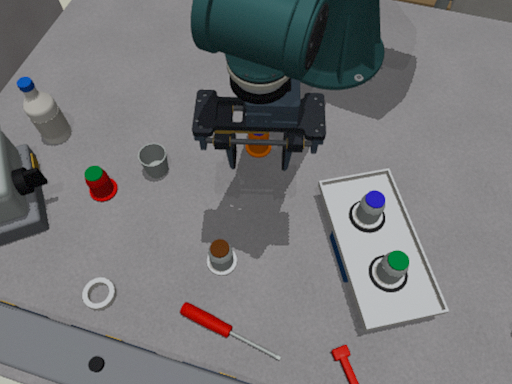

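In the scene view, both knobs stand centred on their marks: blue's cap is at (375,199) and green's at (398,261). The tray and the brown knob are where they started and the arm is clear, so I'm handing in.

```bash
python3 -c "
from rig import *
print(close_job())"
```

```text
the job is handed in; nothing more can be done
None
```

I put the green-capped knob on the far mark and the blue-capped knob on the near one. Each was lowered in steps of 1 mm or less until it touched with about 6 N. I then opened the gripper slowly, moved the arm clear and handed the job in at about 25 s. The hand-in reports no verdict.

- **Knob positions:** the last pictures put the green cap at (586, 228) mm and the blue cap at (481, 171) mm. The marks are at (586, 228) and (481, 172), so both knobs are within about 2 mm. Both look upright.
- **Tray:** it measured level to within 1 degree and looks unmoved.
- **Brown knob:** it is still at about (638, -79) mm, within 1 mm of where it started.
- **Limits of the check:** in the final top view the arm hid the blue and brown knobs, so those two were confirmed from the scene camera only. No check failed or disagreed.

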